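# Reset the drill jig's stop by three turns and load a strap from the stock bin

## Robot

A 7-joint arm with a two-finger parallel gripper is mounted at the origin on a cart in front of the work surface, level with it; the furniture and walls round the work are solid. World frame = base frame: x ahead of the robot, y to its left, z up, the work surface at z = 0. Lengths are in m, angles in rad, forces in N, time in s.
With the tool pointing down it reaches from about 0.425 to 0.975 m from the base axis. Payload 16.7 kg.
Tool frame: the origin (TCP) lies midway between the tips of the shut fingers; the grasp point (between the pads) lies behind it (pinch_z is the z of the grasp point in the tool frame, in m); z points along the fingers, y is the line along which they close (so a half turn about z gives the same grasp; the last joint's range is limited). The gripper opens to 85 mm and grips with 20 to 120 N. Pads are 22 mm wide; open, the fingers measure 114 mm over their backs; the gripper's body (76 mm by 85 mm) begins 54 mm behind the grasp point. The pads swing forward as they close: fully open they stand 13 mm farther back than shut.
Start: joints at [-1.278, 0.426, 0.074, 1.606, -0.034, 1.111, -0.067], TCP at [0.289, 0.61, 0.231] pointing down, gripper open.
Joint ranges: [-2.85, 2.85], [-0.5, 2.14], [-1.23, 1.37], [0.21, 2.46], [-1.02, 4.16], [0.16, 2.05], [-2.73, 2.73]. Speed limits (rad/s): [1.89, 1.89, 2.39, 2.39, 3.01, 3.01, 3.01].

## Interface

Orientations are given as a 3x3 rotation matrix whose columns are the frame's x, y, z axes.
In Python, from station import read_state, snapshot, job_done, pinch_z gives the robot as it stands.
- The arm moves only by the shell command python3 -m handwheel 'ROWS' [FORCE]. ROWS is JSON, a list of rows, each a list of 7 numbers: the shift along the tool's x, y, z in m, then the turn, a rotation vector about the tool's x, y, z in rad, then the opening, from -1 (shut) to 1 (fully open). In form: [[dx, dy, dz, ax, ay, az, jaw], ...]. A call has 1 to 12 rows; each row is the pose to reach, as a shift and turn from the pose commanded when the call began, along the tool's axes at that moment; what a row does not reach only later rows make up. A row lasts 1/10 s, in which the tool goes at most 50 mm and 8.59 degrees, less where a joint would pass 70% of its speed; a pose out of reach is approached as far as the arm can. A call with a gripper value outside its range is refused whole. The fingers move at their own pace and stop on an object; FORCE is the grip in N (left out, the last holds). Time passes only in rows, so rows that repeat a pose let the fingers close. It gives the time, the measured TCP pose, the force, the opening and the grip force at its end, in the units of the state.
- read_state(): the state, without advancing time (a new reading comes with each control period).
- snapshot(name): name is "side" or "top" or "wrist"; returns a dict with "pixels" (400x640x3 uint8, red, green, blue), "K" (3x3 intrinsics, pixels), "k1" (the pictures are not rectified: a ray, as slopes to the right and down, at radius r is drawn at 1 + k1 r^2 times it, then the intrinsics apply), "world_to_cam" (4x4, takes a point from world to camera coordinates). Camera axes: x right, y down, z forward; pixel columns grow to the right and rows downward; lengths in m; the calibration is good to about 2 mm. A picture is of the moment at which its call begins. There is no depth.
- job_done(): hands the job in; it is judged then, once.
The state is a dict: "clock": time; "joint_pos": joint angles; "joint_vel": joint speeds; "joint_torque": joint torques, N m; "tcp_pos": TCP position; "tool_rot": TCP orientation; "force": force on the tool from outside, world axes, zero at the start; "wrist_torque": the same for the moment, N m; "width": finger opening in m; "gripper_force": force on a finger pad.
Only numpy, scipy, OpenCV 4.12 (cv2) and the standard library are available. Lean on these libraries where they do the work, as an engineer would, in place of code of your own. Each camera call takes 0.05 s, during which the arm holds its last target. There are 200 camera calls.

## Task

Wind the drill jig's stop back by exactly three full turns of the crank, clockwise seen from above. Then tilt the leaning strap out of the yellow stock bin and slide it, plain end first, along the rail and under the drill bush until it lies flat against the stop; let go of it there. Leave the oil bottle, brush, marker and screwdriver where they are.

Things in the scene. Friction and masses are not known exactly. Their poses are not given: they have to be found in the camera images.
- jig: Drill jig bolted to the table: aluminium base plate 284 (y) x 100 (x) x 12 mm; origin at the centre of its underside, z up. Along x = 0 runs a steel rail, top 20 mm above the table: from y = -139 to -27 mm it is 22 mm wide with nothing beside it (open run-in; fingers can straddle it down to the base plate), then 34 mm wide between side guides. At the +y end a blue bevel gear box carries the crank.
- crank_axis (a point): Point on the crank's upright axis at the jig's (0, +107 mm), 105 mm above the table. Clockwise seen from above winds the stop back: one turn draws it 10 mm towards the gear box, away from the bush. The crank has no dial or detent and stays where it is left.
- crank_grip (a point): Middle of the crank's black grip, 105 mm above the table: a free-spinning upright round knob of 22 mm diameter from 79 to 125 mm above the table, 45 mm from the crank's axis. Arm and hub lie below it (top 82 mm). Its starting angle varies; it needs about 3 N to turn.
- stop_face (a point): Middle of the face of the steel stop block between the guides, 26 mm above the table; the face looks to the jig's -y; axes as the jig's. It starts 8 to 13 mm on the +y side of the jig's origin and moves along the jig's y only with the crank (self-locking screw).
- channel_mouth (a point): Point on the rail's top, 20 mm above the table, at the jig's (0, -30 mm); axes as the jig's. Here the parallel side guides begin, 34 mm apart inside, 35 mm above the table, and run to y = +75 mm; a flared mouth leads in from y = -52 mm.
- stock_bin: Narrow open bin of yellow sheet steel bolted to the table: inside 78 mm (x) x 42 mm (y), walls 3 mm, floor 4 mm and rim 66 mm above the table; its foot is 128 mm long (x). Origin at the centre of its underside.
- strap: Aluminium clamp strap, loose, 140 (x) x 30 (y) x 12 mm (z), 0.1 to 0.2 kg; origin at the centre of its underside. It leans in the bin at about 42 degrees to the table: plain end (-x) down on the floor at the bin's -x wall, underside on the far rim; 45 mm of its other end (+x; 10 mm hole 18 mm from the end) stick out upwards, free to be gripped across the 30 mm width.
- plain_end (a point): Middle of the strap's plain end face (strap's -70 mm, 0, 6 mm); axes as the strap's.
- oil_bottle: Amber oil bottle with a red spout, 45 mm diameter, 121 mm tall, standing; origin at the centre of its underside. Bystander.
- brush: Flat parts brush with wooden handle, 188 mm long, lying; origin under its middle. Bystander.
- marker: Black and red marker pen, 118 mm long, lying; origin under its middle. Bystander.
- screwdriver: Screwdriver with a red handle, 210 mm long, lying; origin under its middle. Bystander.
- drill_bush (a point): Centre of the top of the brass drill bush, 61 mm above the table at the jig's (0, -10 mm). Its steel bridge crosses the channel from y = -25 to +5 mm, 85 mm wide, underside 43 mm and top 55 mm above the table.
- deck_corner (a point): Nearest left top corner of the fixed raised steel deck on the right of the table: the deck reaches from here 0.27 m along world +x and over 1 m along -y; this point is 320 mm above the table. Keep the gripper and arm clear of its front edge when leaving the start pose. A bench vice, 94 mm tall, fills x 0.17 to 0.47 m, y 0.08 to 0.26 m.
There are look-alikes about, which are no part of the job. Leave any blue look-alike of the strap alone.

How it is judged:
On the way, in this order (a step that is already met when the one before it is completed fails the run):
1. the stop has been wound back by three turns (30 mm, give or take 1.2 mm) and stands still (distance of stop_face from where it was at the start of the episode between 0.0288 and 0.0312 m and y of stop_face in the frame of jig above 0.03 m), for 0.5 s.
2. the strap is clear of the stock bin, off the table (height (world z) of strap above 0.015 m and horizontal distance between plain_end and stock_bin above 0.06 m), for 0.1 s.
3. the strap lies in the channel with its plain end at the stop (y of plain_end in the frame of stop_face above -0.002 m and horizontal distance between plain_end and stop_face below 0.005 m), for 0.1 s.
At the end, for the whole second after the job is handed in: The stop is 30 mm (+-1.2 mm) further from the bush than at the start; the strap lies flat (3 degrees) on the rail, along the channel (4.5 degrees), hole end outside, released, at rest, its plain end within 2 mm of the stop face and 5 mm of its middle (all of step 1 and all of step 3 and z of strap in the frame of jig between 0.018 and 0.022 m and angle between strap's own z axis and vertical below 0.05 rad and angle between the x axis of strap and the y axis of jig, either way round below 0.08 rad and linear speed of strap below 0.02 m/s); the robot touches nothing.
It fails at once if the stop is wound more than four turns back (distance of stop_face from where it was at the start of the episode above 0.04 m).
It fails at once if a bystander (oil bottle, brush, marker, screwdriver) is shifted by more than 20 mm (distance of any of oil_bottle, brush, marker, screwdriver from where it was at the start of the episode above 0.02 m).
It also fails if it takes over 72 s, if anything falls off the work surface, if the arm or the gripper's body presses on something with over 40 N, if the wrist force passes 120 N, or if a joint passes its speed limit or range.

## Working session

There is one attempt and no reset: what is moved stays moved. The work goes in short steps, Python scripts to look and compute and a shell command to move; the robot and the scene stay as the last step left them, time stands still between calls to the robot, and variables do not carry over. Pictures are saved under pics/ and viewed, at most 10 in all, crops included, and the job is handed in when it is done.

```bash
ls; mkdir -p pics
cat > h.py <<'E'
import numpy as np, cv2
from station import read_state, snapshot, pinch_z
def save(s,name): cv2.imwrite(f'pics/{name}.png', s['pixels'][:,:,::-1])
def ray(s,u,v):
    K=s['K'];d=cv2.undistortPoints(np.array([[[u,v]]],float),np.array(K,float),np.array([s['k1'],0,0,0],float))[0,0]
    T=np.array(s['world_to_cam']);R=T[:3,:3];c=-R.T@T[:3,3];return c,R.T@np.array([d[0],d[1],1])
def onz(s,u,v,z):
    c,d=ray(s,u,v);return c+d*(z-c[2])/d[2]
def proj(s,p):
    T=np.array(s['world_to_cam']);q=T[:3,:3]@np.array(p)+T[:3,3];x=q[:2]/q[2];x=x*(1+s['k1']*(x@x));K=np.array(s['K']);return K[:2,:2]@x+K[:2,2]
E
python3 - <<'E'
from h import *
st=read_state();print(st['clock'],st['tcp_pos'],np.round(st['tool_rot'],3),st['width'],pinch_z)
for n in('top','side'):
    s=snapshot(n);save(s,n+'0');np.save(n+'0.npy',s,allow_pickle=True);print(n,np.round(ray(s,320,200),3),s['k1'],s['K'][0])
E
```

```text
pics
0.0 [0.28846931 0.60981243 0.23060913] [[-0.904  0.428 -0.   ]
 [ 0.428  0.904 -0.001]
 [-0.    -0.001 -1.   ]] 0.08546260055052642 -0.0187
top [[ 0.431  0.037  1.346]
 [ 0.107 -0.007 -0.994]] 0.005141409560256209 [454.01189587   0.         321.56807339]
side [[ 1.032  0.689  1.337]
 [-0.359 -0.469 -0.807]] -0.1452281142125719 [489.70163542   0.         313.55706054]
```

View pics/top0.png

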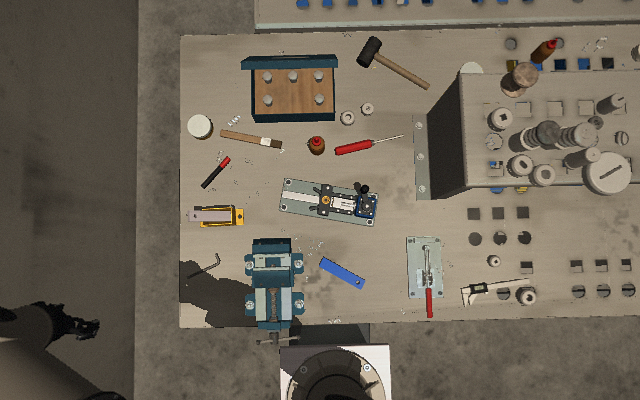

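View pics/side0.png

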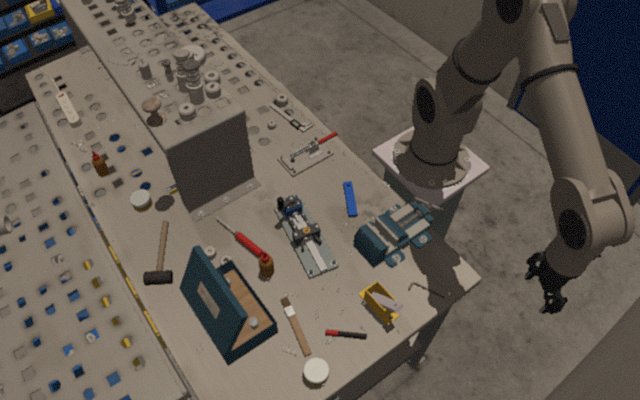

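The top view shows the jig around (328,202), with the crank at about (365,195). The yellow bin with a grey strap is at (218,216), and the blue look-alike is at (342,272). Bystanders: bottle (316,145), brush (250,140), marker (215,172), screwdriver (368,145). In the side view the jig is at (305,235), the bin and strap at (382,302), and the blue look-alike at (350,198).

Candidates for the strap are the grey bar in the yellow bin (top 212,215), the blue bar (342,272) and the toggle clamp/steel bar (427,265). For the jig they are the plate with the blue gear box (328,202) and the toggle-clamp plate (425,268). I choose the grey bar in the yellow bin and the jig with the gear box, and will check both in one close crop.

Run:
```python
from h import *
t=np.load('top0.npy',allow_pickle=True).item();s=np.load('side0.npy',allow_pickle=True).item()
def c(s,x,y,w,h): return cv2.resize(s['pixels'][y:y+h,x:x+w,::-1],(400,300) ,interpolation=cv2.INTER_CUBIC)
a=np.hstack([c(t,270,160,120,90),c(t,180,190,80,60)]);b=np.hstack([c(s,255,185,120,90),c(s,340,270,80,60)])
cv2.imwrite('pics/crop0.png',np.vstack([a,b]))
for n,u,v in(('jigc',328,202),('bin',222,216),('tableL',181,200),('knob',364,188)):print(n,onz(t,u,v,.0),onz(t,u,v,.11))
```

```text
jigc [0.56910145 0.00467315 0.        ] [0.5578179  0.00733204 0.11      ]
bin [0.53563966 0.32023316 0.        ] [0.52709047 0.29710581 0.11      ]
tableL [0.58657634 0.44158543 0.        ] [0.57386481 0.40854168 0.11      ]
knob [ 0.60835476 -0.10419613  0.        ] [ 0.59386359 -0.0926409   0.11      ]
```

View pics/crop0.png

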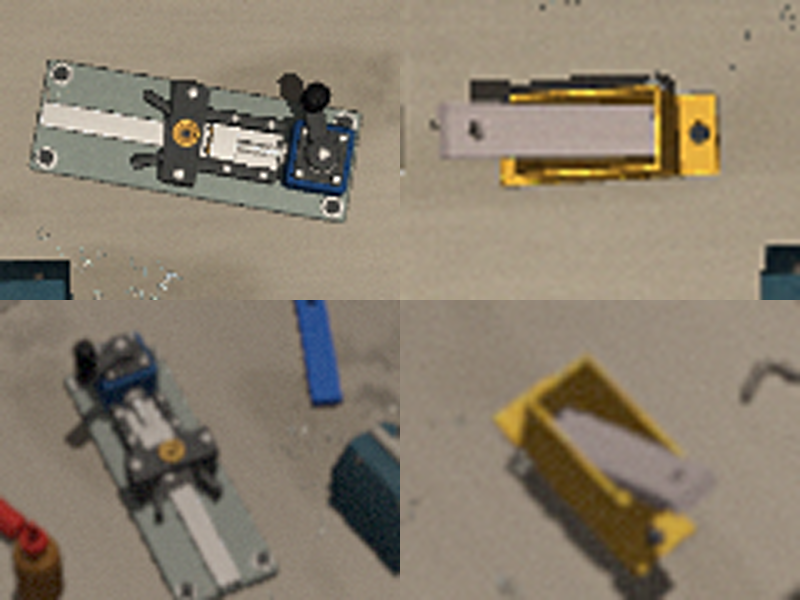

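The crop confirms both choices. The grey strap leans in the yellow bin with its hole end to the image left (world +y) and its plain end down at the right. The jig has the brass bush at crop (186,133), the crank hub at (322,153) and the knob at (315,95).

```bash
cat >> h.py <<'E'
def delta(p,R=None):
    """tool-frame shift and rotvec from the present pose to TCP p, rotation R"""
    from scipy.spatial.transform import Rotation as Q
    st=read_state();R0=np.array(st['tool_rot']);R=R0 if R is None else R
    return np.round(R0.T@(np.array(p)-st['tcp_pos']),4),np.round(Q.from_matrix(R0.T@R).as_rotvec(),3)
E
python3 - <<'E'
from h import *
t=np.load('top0.npy',allow_pickle=True).item()
C=[onz(t,*p,.012)[:2] for p in((284.4,178),(279,210.4),(377.4,193.6),(372.6,226))]
print(np.round(C,4));print('len',[np.linalg.norm(C[i]-C[j]) for i,j in((0,2),(1,3),(0,1),(2,3))],np.mean(C,0))
print('deck',onz(t,468,186,.32),'bottle',onz(t,316,143,.12))
w=snapshot('wrist');st=read_state();T=np.array(w['world_to_cam']);R=T[:3,:3];c=-R.T@T[:3,3];Rt=np.array(st['tool_rot'])
print('cam in tool',Rt.T@(c-st['tcp_pos']),'\n',np.round(Rt.T@R.T,3),w['K'],w['k1'])
R=np.array([[0,1,0],[1,0,0],[0,0,-1.]])
print(delta((.55,.0,.36),R), delta((.53,.33,.33),R))
E
```

```text
[[ 0.6428  0.1323]
 [ 0.5468  0.15  ]
 [ 0.589  -0.142 ]
 [ 0.4935 -0.1242]]
len [np.float64(0.27954903639854584), np.float64(0.27932809066404063), np.float64(0.09767355798039005), np.float64(0.09719182953021985)] [0.56803703 0.00403006]
deck [ 0.56458459 -0.30832718  0.32      ] bottle [0.7206664  0.03592674 0.12      ]
cam in tool [ 0.0765733  -0.00057868 -0.14162581] 
 [[ 0.    -0.953 -0.302]
 [ 1.     0.    -0.   ]
 [ 0.    -0.302  0.953]] [[291.08833231   0.         319.90912705]
 [  0.         291.08833231 205.91936952]
 [  0.           0.           1.        ]] -0.011001229853909472
(array([-0.4972, -0.4397, -0.1287]), array([-1.000e-03,  1.000e-03,  1.129e+00])) (array([-0.338 , -0.1499, -0.099 ]), array([-1.000e-03,  1.000e-03,  1.129e+00]))
```

```bash
python3 -m handwheel '[[0,0,-0.05,0,0,0,1],[-0.04,-0.04,-0.09,0,0,0.1,1],[-0.08,-0.07,-0.09,0,0,0.2,1],[-0.12,-0.1,-0.09,0,0,0.3,1],[-0.16,-0.14,-0.09,0,0,0.4,1],[-0.2,-0.18,-0.09,0,0,0.5,1],[-0.24,-0.21,-0.09,0,0,0.6,1],[-0.28,-0.25,-0.09,0,0,0.7,1],[-0.32,-0.28,-0.09,0,0,0.8,1],[-0.36,-0.32,-0.09,0,0,0.9,1],[-0.4,-0.36,-0.09,0,0,1.0,1],[-0.44,-0.39,-0.09,0,0,1.1,1]]' 60
python3 - <<'E'
from h import *
R=np.array([[0,1,0],[1,0,0],[0,0,-1.]])
print(delta((.55,.0,.31),R))
E
```

```text
clock: 1.35
tcp_pos: [0.4998, 0.1115, 0.3215]
tool_rot: [[-0.025, 1.0, 0.0], [1.0, 0.025, 0.001], [0.001, 0.0, -1.0]]
force: [1.1, 1.4, -0.8]
width: 0.0856
gripper_force: 0.0
(array([-0.1127,  0.0474,  0.0114]), array([ 0.   , -0.001,  0.025]))
```

```bash
python3 -m handwheel '[[-0.04,0.02,0,0,0,0.02,1],[-0.08,0.04,0.01,0,0,0.02,1],[-0.11,0.05,0.01,0,0,0.02,1],[-0.11,0.05,0.01,0,0,0.02,1],[-0.11,0.05,0.01,0,0,0.02,1]]'
python3 - <<'E'
from h import *
s=snapshot('wrist');save(s,'w1');np.save('w1.npy',s,allow_pickle=True)
E
```

```text
clock: 1.85
tcp_pos: [0.5528, 0.0044, 0.311]
tool_rot: [[-0.007, 1.0, -0.001], [1.0, 0.007, -0.0], [-0.0, -0.001, -1.0]]
force: [0.4, 1.1, -0.4]
width: 0.0857
gripper_force: 0.0
```

View pics/w1.png

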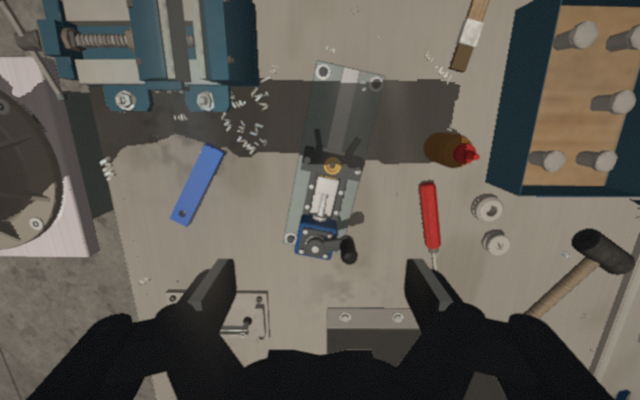

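The wrist view shows the bush at (332,166), the hub at (316,243), the knob at (348,250), the stop near (323,200), and plate-corner bolts at (323,72), (376,84) and (290,239). I'll crop closer to measure.

Run:
```python
from h import *
s=np.load('w1.npy',allow_pickle=True).item();im=s['pixels']
cv2.imwrite('pics/w1c.png',cv2.resize(im[55:271,270:400,::-1],(360,598),interpolation=cv2.INTER_CUBIC))
hsv=cv2.cvtColor(im,cv2.COLOR_RGB2HSV)
def blob(m,x,y,w,h):
    n,l,st,c=cv2.connectedComponentsWithStats(m[y:y+h,x:x+w].astype(np.uint8));i=1+np.argmax(st[1:,4]);return c[i]+[x,y],st[i]
H,S,V=[hsv[...,i] for i in range(3)]
b,_=blob((H>12)&(H<30)&(S>110),300,145,60,40);print('brass',b,_,onz(s,*b,.061))
k,_=blob(V<45,330,225,40,45);print('knob',k,_)
g,_=blob((H>100)&(H<125)&(S>120),285,205,60,60);print('blue',g,_)
for n,u,v,z in(('h1',323,72,.012),('h2',376,84,.012),('h3',290,239,.012),('hub',316,243,.082)):print(n,onz(s,u,v,z))
```

```text
brass [332.09693878 165.96428571] [ 24  13  18  17 196] [0.56944272 0.01360992 0.061     ]
knob [347.57303371 249.43820225] [ 10  12  16  26 267]
blue [310.77131783 228.70930233] [ 10  10  42  38 258]
h1 [0.5563078  0.13641393 0.012     ]
h2 [0.63094188 0.12154281 0.012     ]
h3 [ 0.50462353 -0.11631626  0.012     ]
hub [ 0.54829738 -0.09077993  0.082     ]
```

View pics/w1c.png

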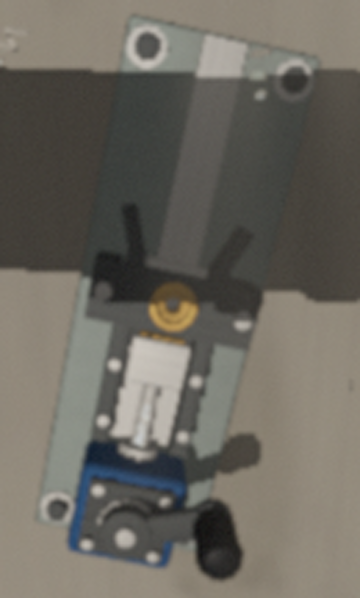

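The close crop shows the stop block, the hub at about (315,249) and the knob's top disc at about (349,257), with its foot at about (347,241).

Run:
```python
from h import *
s=np.load('w1.npy',allow_pickle=True).item()
o=np.array([.5675,.0038]);y=np.array([-.198,-.980]);ax=o+.107*y
hub=onz(s,315.1,248.9,.086);print('axis',ax,'hub',hub)
for n,u,v,z in(('knobtop',349,257,.125),('knobmid',347.6,249.4,.103)):
    p=onz(s,u,v,z)[:2];r=p-ax;print(n,p,np.linalg.norm(r),np.degrees(np.arctan2(r[1],r[0])))
for n,p in(('top',np.load('top0.npy',allow_pickle=True).item()),('w',s)): print(n,proj(p,[*ax,.085]),proj(p,[*(o-.01*y),.061]),proj(p,[*ax+[.045,-.004],.125]))
# stop face edge seen at crop rows ~ 335-345
print(onz(s,270+160/2.769,55+338/2.769,.035),y@(onz(s,270+160/2.769,55+338/2.769,.035)[:2]-o))
st=read_state();k=np.array([ax[0]+.045*np.cos(-.13),ax[1]+.045*np.sin(-.13)])
print(delta([*k,.16]),delta([*k,.09]))
```

```text
axis [ 0.546314 -0.10106 ] hub [ 0.54712566 -0.09788526  0.086     ]
knobtop [ 0.59014135 -0.08971678] 0.04527146517780628 14.51065205752657
knobmid [ 0.5903877  -0.09000504] 0.0454390016913566 14.080931921977237
top [366.7293919  206.00025274] [325.31772617 199.75093201] [369.15804184 188.07593212]
w [314.52327481 250.64754666] [332.1243379  165.97178387] [349.46351003 267.89714318]
[ 0.56459475 -0.00719727  0.035     ] 0.011352566232364853
(array([-0.1127,  0.0373,  0.1511]), array([0., 0., 0.])) (array([-0.1127,  0.0374,  0.2211]), array([0., 0., 0.]))
```

```bash
python3 -m handwheel '[[-0.03,0.01,0.04,0,0,0,1],[-0.06,0.025,0.08,0,0,0,1],[-0.085,0.035,0.12,0,0,0,1],[-0.095,0.036,0.155,0,0,0,1],[-0.095,0.036,0.185,0,0,0,1],[-0.095,0.036,0.21,0,0,0,1],[-0.095,0.036,0.222,0,0,0,1],[-0.095,0.036,0.222,0,0,0,1],[-0.095,0.036,0.222,0,0,0,-0.3],[-0.095,0.036,0.222,0,0,0,-0.6],[-0.095,0.036,0.222,0,0,0,-0.6],[-0.095,0.036,0.222,0,0,0,-0.6]]' 40
python3 -m handwheel '[[0,0,0,0,0,0,-0.8],[0,0,0,0,0,0,-0.8],[0,0,0,0,0,0,-1],[0,0,0,0,0,0,-1],[0,0,0,0,0,0,-1]]' 40
```

```text
clock: 3.1
tcp_pos: [0.5901, -0.0895, 0.0901]
tool_rot: [[-0.009, 1.0, 0.001], [1.0, 0.009, 0.0], [0.0, 0.001, -1.0]]
force: [0.5, 0.2, 0.3]
width: 0.0286
gripper_force: 0.0
clock: 3.6
tcp_pos: [0.5906, -0.0896, 0.0901]
tool_rot: [[-0.009, 1.0, 0.002], [1.0, 0.009, 0.0], [0.0, 0.002, -1.0]]
force: [3.7, 2.0, 7.9]
width: 0.0207
gripper_force: 39.3
```

```bash
python3 -m handwheel '[[-0.012,0.001,0,0,0,0,-1],[-0.023,-0.001,0,0,0,0,-1],[-0.034,-0.006,0,0,0,0,-1],[-0.034,-0.006,0,0,0,0,-1]]' 
python3 -c "
from h import *;st=read_state();print(st['force'],st['wrist_torque'],np.round(st['joint_torque'],1))"
```

```text
clock: 4.0
tcp_pos: [0.5825, -0.1243, 0.0899]
tool_rot: [[-0.007, 1.0, -0.002], [1.0, 0.007, 0.001], [0.001, -0.002, -1.0]]
force: [-10.4, 4.7, 18.6]
width: 0.0208
gripper_force: 40.3
[-10.3560489    4.71012033  18.60182814] [ 0.87047972  2.01200133 -0.0072385 ] [  2.3 -75.1  14.5 -34.9  -0.   -3.4   0.6]
```

```bash
python3 -m handwheel '[[0,-0.001,-0.001,0,0,0,-1],[-0.009,-0.009,-0.001,0,0,0,-1],[-0.016,-0.018,-0.001,0,0,0,-1],[-0.020,-0.029,-0.001,0,0,0,-1],[-0.020,-0.029,-0.001,0,0,0,-1]]' 20
python3 -c "
from h import *;st=read_state();print(st['wrist_torque'])
a=np.array([.5906,-.0896]);b=np.array([.5825,-.1243]);c=np.array(st['tcp_pos'][:2])
M=2*np.array([b-a,c-a]);o=np.linalg.solve(M,[b@b-a@a,c@c-a@a]);print('axis',o,np.linalg.norm(o-a))"
```

```text
clock: 4.5
tcp_pos: [0.5534, -0.1419, 0.0901]
tool_rot: [[-0.01, 1.0, -0.002], [1.0, 0.01, 0.004], [0.004, -0.002, -1.0]]
force: [-4.8, 13.2, 4.6]
width: 0.0211
gripper_force: 39.0
[2.68156951 0.79516981 0.01487419]
axis [ 0.54645335 -0.09759026] 0.04486392058351667
```

```bash
cat > circ.py <<'E'
import numpy as np
ax=np.array([.5465,-.0976]);R=np.array([[-.008,1],[1,.008]])
P=lambda f:ax+.045*np.array([np.cos(np.radians(f)),np.sin(np.radians(f))])
def seg(c0,f0,n=12,d=15):
    return [[round(float(v),3) for v in R.T@(P(f0-d*k)-c0)] for k in range(1,n+1)]
E
python3 - <<'E'
from circ import *
print(seg(np.array([.5558,-.1438]),-81));print(seg(P(-261),-261));print(seg(P(-81),-81))
E
```

```text
[[0.002, -0.014], [0.004, -0.025], [0.01, -0.036], [0.018, -0.044], [0.028, -0.05], [0.04, -0.053], [0.051, -0.054], [0.063, -0.051], [0.073, -0.045], [0.081, -0.037], [0.088, -0.027], [0.091, -0.016]]
[[0.0, 0.012], [-0.003, 0.023], [-0.008, 0.033], [-0.016, 0.042], [-0.027, 0.048], [-0.038, 0.051], [-0.05, 0.051], [-0.061, 0.049], [-0.071, 0.043], [-0.08, 0.035], [-0.086, 0.025], [-0.089, 0.013]]
[[-0.0, -0.012], [0.003, -0.023], [0.008, -0.033], [0.016, -0.042], [0.027, -0.048], [0.038, -0.051], [0.05, -0.051], [0.061, -0.049], [0.071, -0.043], [0.08, -0.035], [0.086, -0.025], [0.089, -0.013]]
```

```bash
python3 -m handwheel '[[0.002,-0.014,0,0,0,0,-1],[0.004,-0.025,0,0,0,0,-1],[0.01,-0.036,0,0,0,0,-1],[0.018,-0.044,0,0,0,0,-1],[0.028,-0.05,0,0,0,0,-1],[0.04,-0.053,0,0,0,0,-1],[0.051,-0.054,0,0,0,0,-1],[0.063,-0.051,0,0,0,0,-1],[0.073,-0.045,0,0,0,0,-1],[0.081,-0.037,0,0,0,0,-1],[0.088,-0.027,0,0,0,0,-1],[0.091,-0.016,0,0,0,0,-1]]'
python3 -c "
from h import *;st=read_state();r=np.array(st['tcp_pos'][:2])-[.5465,-.0976];print(np.linalg.norm(r),np.degrees(np.arctan2(r[1],r[0])))"
```

```text
clock: 5.7
tcp_pos: [0.5389, -0.0524, 0.0902]
tool_rot: [[-0.009, 1.0, -0.001], [1.0, 0.009, 0.0], [0.0, -0.001, -1.0]]
force: [-2.9, -1.0, -0.1]
width: 0.021
gripper_force: 38.6
0.04581838555581788 99.5712911649195
```

```bash
python3 -m handwheel '[[0,0.012,0,0,0,0,-1],[-0.003,0.023,0,0,0,0,-1],[-0.008,0.033,0,0,0,0,-1],[-0.016,0.042,0,0,0,0,-1],[-0.027,0.048,0,0,0,0,-1],[-0.038,0.051,0,0,0,0,-1],[-0.05,0.051,0,0,0,0,-1],[-0.061,0.049,0,0,0,0,-1],[-0.071,0.043,0,0,0,0,-1],[-0.08,0.035,0,0,0,0,-1],[-0.086,0.025,0,0,0,0,-1],[-0.089,0.013,0,0,0,0,-1]]'
python3 -c "
from h import *;st=read_state();r=np.array(st['tcp_pos'][:2])-[.5465,-.0976];print(np.linalg.norm(r),np.degrees(np.arctan2(r[1],r[0])))"
```

```text
clock: 6.9
tcp_pos: [0.5512, -0.1421, 0.0902]
tool_rot: [[-0.009, 1.0, -0.0], [1.0, 0.009, 0.001], [0.001, -0.0, -1.0]]
force: [1.9, 9.7, -4.5]
width: 0.0208
gripper_force: 38.4
0.04471212245318269 -84.00417556588079
```

```bash
python3 -m handwheel '[[0,-0.012,0,0,0,0,-1],[0.003,-0.023,0,0,0,0,-1],[0.008,-0.033,0,0,0,0,-1],[0.016,-0.042,0,0,0,0,-1],[0.027,-0.048,0,0,0,0,-1],[0.038,-0.051,0,0,0,0,-1],[0.05,-0.051,0,0,0,0,-1],[0.061,-0.049,0,0,0,0,-1],[0.071,-0.043,0,0,0,0,-1],[0.08,-0.035,0,0,0,0,-1],[0.086,-0.025,0,0,0,0,-1],[0.089,-0.013,0,0,0,0,-1]]'
python3 -c "
from h import *;st=read_state();r=np.array(st['tcp_pos'][:2])-[.5465,-.0976];print(np.linalg.norm(r),np.degrees(np.arctan2(r[1],r[0])))"
```

```text
clock: 8.1
tcp_pos: [0.538, -0.0526, 0.0902]
tool_rot: [[-0.009, 1.0, -0.001], [1.0, 0.009, 0.001], [0.001, -0.001, -1.0]]
force: [-3.3, 1.7, -2.8]
width: 0.0206
gripper_force: 38.4
0.04576388277139091 100.73555280017561
```

```bash
python3 -m handwheel '[[0,0.012,0,0,0,0,-1],[-0.003,0.023,0,0,0,0,-1],[-0.008,0.033,0,0,0,0,-1],[-0.016,0.042,0,0,0,0,-1],[-0.027,0.048,0,0,0,0,-1],[-0.038,0.051,0,0,0,0,-1],[-0.05,0.051,0,0,0,0,-1],[-0.061,0.049,0,0,0,0,-1],[-0.071,0.043,0,0,0,0,-1],[-0.08,0.035,0,0,0,0,-1],[-0.086,0.025,0,0,0,0,-1],[-0.089,0.013,0,0,0,0,-1]]'
python3 -c "
from h import *;st=read_state();r=np.array(st['tcp_pos'][:2])-[.5465,-.0976];print(np.linalg.norm(r),np.degrees(np.arctan2(r[1],r[0])))"
```

```text
clock: 9.3
tcp_pos: [0.5513, -0.142, 0.0903]
tool_rot: [[-0.009, 1.0, -0.0], [1.0, 0.009, 0.001], [0.001, -0.0, -1.0]]
force: [1.6, 10.2, -5.0]
width: 0.0208
gripper_force: 38.3
0.044701833783622795 -83.87482806713747
```

```bash
python3 -m handwheel '[[0,-0.012,0,0,0,0,-1],[0.003,-0.023,0,0,0,0,-1],[0.008,-0.033,0,0,0,0,-1],[0.016,-0.042,0,0,0,0,-1],[0.027,-0.048,0,0,0,0,-1],[0.038,-0.051,0,0,0,0,-1],[0.05,-0.051,0,0,0,0,-1],[0.061,-0.049,0,0,0,0,-1],[0.071,-0.043,0,0,0,0,-1],[0.08,-0.035,0,0,0,0,-1],[0.086,-0.025,0,0,0,0,-1],[0.089,-0.013,0,0,0,0,-1]]'
python3 - <<'E'
from h import *;st=read_state();r=np.array(st['tcp_pos'][:2])-[.5465,-.0976];print(np.linalg.norm(r),np.degrees(np.arctan2(r[1],r[0])))
s=snapshot('wrist');save(s,'w2')
from circ import *
print(seg(P(-261),-261))
E
```

```text
clock: 10.5
tcp_pos: [0.5381, -0.0526, 0.0903]
tool_rot: [[-0.009, 1.0, -0.001], [1.0, 0.009, 0.001], [0.001, -0.001, -1.0]]
force: [-3.4, 0.1, -4.0]
width: 0.0208
gripper_force: 38.3
0.0457548873151109 100.5249115293468
[[0.0, 0.012], [-0.003, 0.023], [-0.008, 0.033], [-0.016, 0.042], [-0.027, 0.048], [-0.038, 0.051], [-0.05, 0.051], [-0.061, 0.049], [-0.071, 0.043], [-0.08, 0.035], [-0.086, 0.025], [-0.089, 0.013]]
```

```bash
python3 -m handwheel '[[0,0.012,0,0,0,0,-1],[-0.003,0.023,0,0,0,0,-1],[-0.008,0.033,0,0,0,0,-1],[-0.016,0.042,0,0,0,0,-1],[-0.027,0.048,0,0,0,0,-1],[-0.037,0.051,0,0,0,0,-1],[-0.037,0.051,0,0,0,0,-1],[-0.037,0.051,0,0,0,0,-1]]'
python3 -m handwheel '[[0,0,0,0,0,0,0],[0,0,0,0,0,0,1],[0,0,0,0,0,0,1],[0,0,0,0,0,0,1],[0,0,-0.04,0,0,0,1],[0,0,-0.08,0,0,0,1],[0.02,-0.01,-0.12,0,0,0,1],[0.05,-0.02,-0.14,0,0,0,1],[0.08,-0.03,-0.14,0,0,0,1],[0.08,-0.03,-0.14,0,0,0,1]]'
python3 - <<'E'
from h import *
s=snapshot('wrist');save(s,'w3');np.save('w3.npy',s,allow_pickle=True);print(read_state()['tcp_pos'])
im=s['pixels'];p=proj(s,[.566,-.01,.03]).astype(int);print(p)
x,y=max(p[0]-100,0),max(p[1]-150,0)
print(x,y);cv2.imwrite('pics/w3c.png',cv2.resize(im[y:y+260,x:x+200,::-1],None,fx=2.3,fy=2.3,interpolation=cv2.INTER_CUBIC))
E
```

```text
clock: 11.35
tcp_pos: [0.5906, -0.0912, 0.0904]
tool_rot: [[-0.007, 1.0, 0.002], [1.0, 0.007, -0.001], [-0.001, 0.002, -1.0]]
force: [7.8, -1.7, -12.0]
width: 0.0208
gripper_force: 37.8
clock: 12.35
tcp_pos: [0.5583, -0.0056, 0.2309]
tool_rot: [[-0.014, 1.0, 0.001], [1.0, 0.014, 0.002], [0.002, 0.001, -1.0]]
force: [0.1, 0.1, -1.1]
width: 0.0854
gripper_force: 0.0
[ 0.55867552 -0.00766545  0.23072888]
[325 184]
225 34
```

View pics/w3c.png

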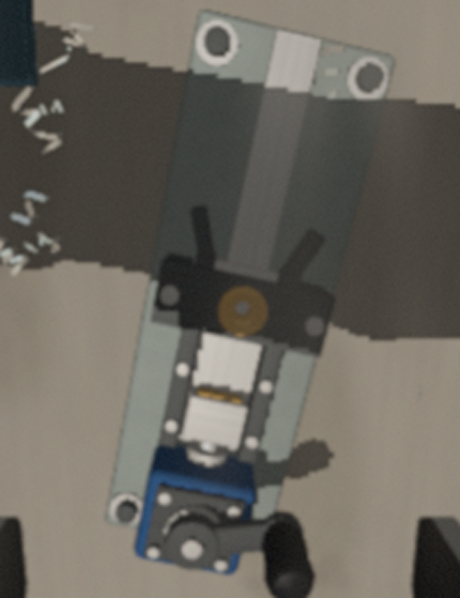

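The crop shows the brass stop edge now at crop (220,395), well clear of the bridge. The crank is back at its starting angle, the bush is at (242,310), and the bolts are at (217,42), (370,77) and (125,510).

Run:
```python
from h import *
s=np.load('w3.npy',allow_pickle=True).item()
f=lambda a,b,z:onz(s,225+a/2.3,34+b/2.3,z)[:2]
b1,b2,b3=f(217,42,.013),f(370,77,.013),f(125,510,.013);bu=f(242,310,.061);re=f(301,36,.02);st=f(220,395,.032);hub=f(191,548,.084)
print('bolts',b1,b2,b3,np.linalg.norm(b1-b2),np.linalg.norm(b1-b3),'bush',bu,'rail end',re,'stop',st,'hub',hub)
c=(b2+b3)/2;yv=(b3-b1)/np.linalg.norm(b3-b1);yr=(bu-re)/np.linalg.norm(bu-re);print('centre from bolts',c,'y',yv,'y rail',yr)
for o in (c,bu+.01*yv,re+.139*yv): print('origin',o,'stop y',(st-o)@yv,'axis',o+.107*yv)
# bin view
R=np.array([[.0,1,0],[1,0,0],[0,0,-1.]]);print(delta((.53,.30,.30),R))
```

```text
bolts [0.55621022 0.13689881] [0.63162633 0.12250657] [ 0.50480133 -0.11486297] 0.0767771243014509 0.2569569402970932 bush [0.56963587 0.01468529] rail end [0.59602309 0.13877145] stop [ 0.56016244 -0.03636109] hub [ 0.54676468 -0.0984015 ]
centre from bolts [0.56821383 0.0038218 ] y [-0.20006811 -0.97978199] y rail [-0.20800136 -0.97812854]
origin [0.56821383 0.0038218 ] stop y 0.04098129683155854 axis [ 0.54680654 -0.10101487]
origin [0.56763519 0.00488747] stop y 0.04190965519075851 axis [ 0.54622791 -0.0999492 ]
origin [0.56821362 0.00258175] stop y 0.03976627671854874 axis [ 0.54680634 -0.10225492]
(array([ 0.3081, -0.0248, -0.0689]), array([ 0.001, -0.001,  0.012]))
```

```bash
python3 -m handwheel '[[0.04,-0.01,-0.04,0,0,0,1],[0.08,-0.02,-0.07,0,0,0,1],[0.12,-0.025,-0.07,0,0,0,1],[0.16,-0.025,-0.07,0,0,0,1],[0.2,-0.025,-0.07,0,0,0,1],[0.24,-0.025,-0.07,0,0,0.01,1],[0.28,-0.025,-0.07,0,0,0.01,1],[0.28,-0.025,-0.07,0,0,0.01,1],[0.28,-0.025,-0.07,0,0,0.01,1]]'
python3 - <<'E'
from h import *
s=snapshot('wrist');np.save('w4.npy',s,allow_pickle=True);print(read_state()['tcp_pos'])
im=s['pixels'];p=proj(s,[.53,.31,.05]).astype(int);x,y=max(p[0]-90,0),max(p[1]-110,0);print(p,x,y)
cv2.imwrite('pics/w4c.png',cv2.resize(im[y:y+220,x:x+180,::-1],None,fx=2.7,fy=2.7,interpolation=cv2.INTER_CUBIC))
E
```

```text
clock: 13.3
tcp_pos: [0.5317, 0.2697, 0.2997]
tool_rot: [[0.0, 1.0, -0.0], [1.0, -0.0, -0.001], [-0.001, -0.0, -1.0]]
force: [-0.2, -1.7, 0.3]
width: 0.0853
gripper_force: 0.0
[0.53193801 0.26861032 0.29998934]
[318 142] 228 32
```

View pics/w4c.png

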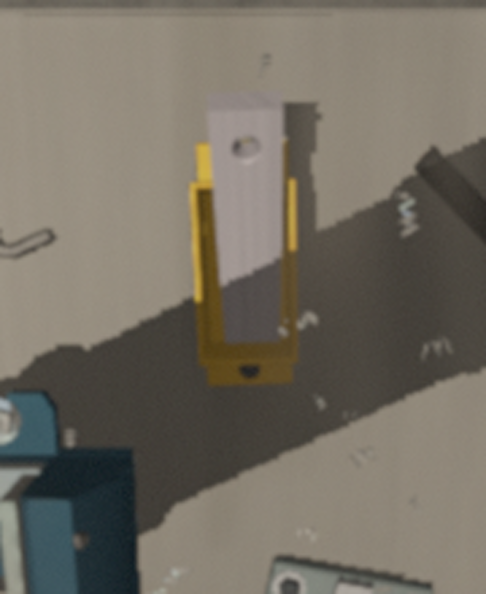

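The bin view shows the strap with its hole at crop (247,147), its hole-end edges at rows 97–108 (columns 208–283) and its plain end at row 342 (columns 225–283). The bin walls lie at columns 190–297, with the rear foot bolt at (249,370).

Run:
```python
from h import *
s=np.load('w4.npy',allow_pickle=True).item()
f=lambda a,b,z:np.round(onz(s,228+a/2.7,32+b/2.7,z),4)
print('hole',f(247,147,.0945));print('end top edge108 L,R',f(208,108,.1066),f(283,108,.1066),'97',f(208,97,.1066),f(283,97,.1066),'97 low',f(208,97,.098),f(283,97,.098))
print('plain top edge',f(225,342,.013),f(282,342,.013))
print('bin rear rim outer',f(199,362,.066),f(298,362,.066),'front-left rim',f(190,184,.066),f(298,180,.066),'foot bolt',f(249,370,.004))
```

```text
hole [0.5315 0.3749 0.0945]
end top edge108 L,R [0.5163 0.3881 0.1066] [0.5456 0.3881 0.1066] 97 [0.5164 0.392  0.1066] [0.5456 0.392  0.1066] 97 low [0.516  0.3932 0.098 ] [0.5459 0.3932 0.098 ]
plain top edge [0.5194 0.2829 0.013 ] [0.5504 0.2829 0.013 ]
bin rear rim outer [0.5084 0.2812 0.066 ] [0.5559 0.2811 0.066 ] front-left rim [0.5058 0.3617 0.066 ] [0.5544 0.3634 0.066 ] foot bolt [0.5324 0.2659 0.004 ]
```

Run:
```python
from h import *
a=np.radians(42);h=np.array([-.03,.9995,0]);up=np.array([0,0,1.])
X=h*np.cos(a)+up*np.sin(a);Z=h*np.sin(a)-up*np.cos(a);R=np.c_[X,np.cross(Z,X),Z]
T=np.array([.531,.3811,.0843])+.005*Z
np.savez('grasp.npz',R=R,T=T)
print(delta(T-.10*Z,R),delta(T,R))
```

```text
(array([0.0491, 0.0009, 0.145 ]), array([ 0.012,  0.734, -0.031])) (array([ 0.1161, -0.0012,  0.2193]), array([ 0.012,  0.734, -0.031]))
```

```bash
python3 -m handwheel '[[0.005,0,0.01,0,0.1,0,1],[0.01,0,0.03,0,0.22,-0.01,1],[0.015,0,0.05,0,0.34,-0.01,1],[0.02,0,0.07,0,0.46,-0.02,1],[0.03,0,0.09,0,0.58,-0.02,1],[0.04,0,0.11,0.01,0.69,-0.03,1],[0.049,0,0.13,0.012,0.734,-0.031,1],[0.049,0,0.145,0.012,0.734,-0.031,1],[0.049,0,0.145,0.012,0.734,-0.031,1],[0.049,0,0.145,0.012,0.734,-0.031,1]]'
python3 - <<'E'
from h import *
g=np.load('grasp.npz');print(delta(g['T'],g['R']))
s=snapshot('wrist');np.save('w5.npy',s,allow_pickle=True)
R=g['R'];X,Y,Z=R.T;h0=g['T']-.005*Z-.012*Z  # top surface at s=120
for n,p in(('hole',h0+.002*X),('endL',h0+.02*X-.015*Y),('endR',h0+.02*X+.015*Y)):print(n,proj(s,p))
save(s,'w5')
E
```

```text
clock: 14.35
tcp_pos: [0.5321, 0.3159, 0.154]
tool_rot: [[-0.019, 1.0, -0.02], [0.742, 0.027, 0.669], [0.67, -0.002, -0.743]]
force: [0.5, -0.6, -0.1]
width: 0.0856
gripper_force: 0.0
(array([0.0017, 0.0008, 0.1004]), array([ 0.   , -0.001, -0.004]))
hole [320.5307865  206.81554083]
endL [301.63075927 185.33332971]
endR [339.31736254 185.21166959]
```

View pics/w5.png

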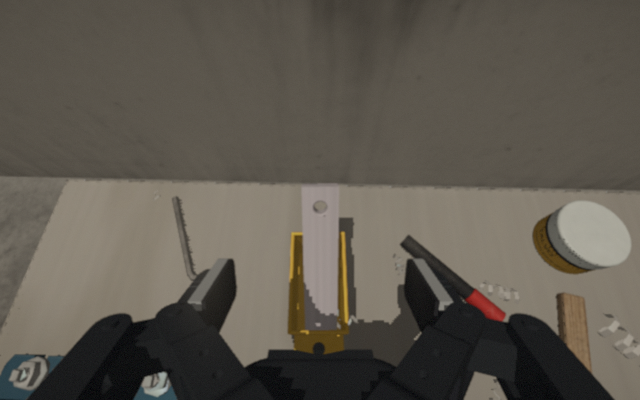

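The strap's hole appears at (320,207) and its end corners at (302,185) and (340,185). The predictions match to within a pixel or two, so I'll go in.

```bash
python3 -m handwheel '[[0.002,0.001,0.03,0,0,0,1],[0.002,0.001,0.06,0,0,0,1],[0.002,0.001,0.085,0,0,0,1],[0.002,0.001,0.1,0,0,0,1],[0.002,0.001,0.1,0,0,0,1],[0.002,0.001,0.1,0,0,0,0],[0.002,0.001,0.1,0,0,0,-0.5],[0.002,0.001,0.1,0,0,0,-1],[0.002,0.001,0.1,0,0,0,-1],[0.002,0.001,0.1,0,0,0,-1],[0.002,0.001,0.1,0,0,0,-1],[0.002,0.001,0.1,0,0,0,-1]]' 60
python3 -c "
from h import *
g=np.load('grasp.npz');print(delta(g['T'],g['R']))"
```

```text
clock: 15.6
tcp_pos: [0.5308, 0.3871, 0.0828]
tool_rot: [[-0.023, 1.0, -0.02], [0.742, 0.031, 0.67], [0.67, 0.001, -0.742]]
force: [-0.0, -3.7, 7.2]
width: 0.0285
gripper_force: 62.5
(array([-0.0035, -0.    , -0.0001]), array([-0.   , -0.001,  0.001]))
```

```bash
python3 -m handwheel '[[0.007,0,-0.004,0,0,0,-1],[0.017,0,-0.011,0,0,0,-1],[0.03,0,-0.025,0,0,0,-1],[0.045,0,-0.042,0,0,0,-1],[0.064,0,-0.063,0,0,0,-1],[0.084,0,-0.085,0,0,0,-1],[0.084,0,-0.085,0,0,0,-1]]' 80
python3 - <<'E'
from h import *
x=np.array([.200,.980,0]);x/=np.linalg.norm(x);z=np.array([0,0,-1.]);R=np.c_[x,np.cross(z,x),z]
o=np.array([.568,.0045,0])
np.savez('jig.npz',R=R,o=o)
p=o+x*.20+[0,0,.14];print('target',p,delta(p,R))
E
```

```text
clock: 16.3
tcp_pos: [0.5313, 0.3941, 0.2069]
tool_rot: [[-0.028, 0.999, -0.017], [0.741, 0.032, 0.671], [0.671, 0.006, -0.741]]
force: [0.2, 0.2, -1.5]
width: 0.0282
gripper_force: 80.4
target [0.607992   0.20046081 0.14      ] (array([-0.1905,  0.0701, -0.0816]), array([-0.08 , -0.733,  0.225]))
```

```bash
python3 -m handwheel '[[-0.01,0.01,-0.01,-0.01,-0.1,0.03,-1],[-0.04,0.02,-0.02,-0.02,-0.2,0.06,-1],[-0.06,0.03,-0.03,-0.03,-0.3,0.09,-1],[-0.08,0.04,-0.04,-0.04,-0.4,0.12,-1],[-0.11,0.05,-0.05,-0.06,-0.5,0.15,-1],[-0.14,0.06,-0.06,-0.07,-0.6,0.18,-1],[-0.17,0.065,-0.07,-0.08,-0.7,0.21,-1],[-0.19,0.07,-0.082,-0.08,-0.733,0.225,-1],[-0.19,0.07,-0.082,-0.08,-0.733,0.225,-1],[-0.19,0.07,-0.082,-0.08,-0.733,0.225,-1],[-0.19,0.07,-0.082,-0.08,-0.733,0.225,-1]]'
python3 - <<'E'
from h import *
g=np.load('jig.npz');p=g['o']+g['R'][:,0]*.19+[0,0,.05];print(delta(p,g['R']))
for n in('wrist','side'):
    s=snapshot(n);np.save(n+'6.npy',s,allow_pickle=True)
    if n=='wrist':a=s['pixels'][:,150:490,::-1]
    else:
        q=proj(s,[.59,.1,.08]).astype(int);print(q);b=cv2.resize(s['pixels'][q[1]-70:q[1]+70,q[0]-80:q[0]+80,::-1],(457,400),interpolation=cv2.INTER_CUBIC)
cv2.imwrite('pics/w6.png',np.hstack([a,b]))
E
```

```text
clock: 17.4
tcp_pos: [0.6063, 0.1994, 0.1358]
tool_rot: [[0.2, 0.98, -0.006], [0.98, -0.2, 0.0], [-0.001, -0.006, -1.0]]
force: [-0.5, -0.3, -1.9]
width: 0.0278
gripper_force: 80.3
(array([-0.0086,  0.002 ,  0.0858]), array([-0.006,  0.001, -0.001]))
[316 250]
```

View pics/w6.png

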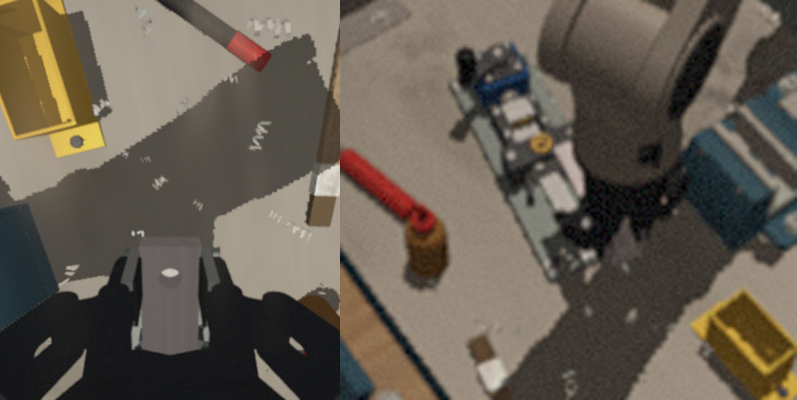

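The strap is held squarely between the pads (wrist hole at crop (170,272)) and roughly level. In the side view the jig channel is open, with the brush, bottle and screwdriver clear. Lowering in front of the mouth.

```bash
python3 -m handwheel '[[-0.002,0.001,0.03,-0.006,0,0,-1],[-0.005,0.002,0.06,-0.006,0,0.002,-1],[-0.008,0.002,0.085,-0.006,0,0.002,-1],[-0.008,0.002,0.105,-0.006,0,0.002,-1],[-0.008,0.002,0.114,-0.006,0,0.002,-1],[-0.008,0.002,0.114,-0.006,0,0.002,-1],[-0.008,0.002,0.114,-0.006,0,0.002,-1]]'
python3 - <<'E'
from h import *
st=read_state();u=np.array([.203,.979]);u/=np.linalg.norm(u);d=np.array(st['tcp_pos'][:2])-[.5465,-.0976]
print('t',d@u,'lateral(+tool y)',d@[u[1],-u[0]],st['wrist_torque'])
s=snapshot('wrist');R=np.array(st['tool_rot']);p=np.array(st['tcp_pos'])
for n,q in(('hole',[-.0015,0,-.017]),('end',[.0165,0,-.017])):print(n,proj(s,p+R@q))
im=s['pixels'];g=im[200:300,320].astype(int).mean(1);print(np.round(g[::4]))
E
```

```text
clock: 18.2
tcp_pos: [0.6065, 0.191, 0.0223]
tool_rot: [[0.202, 0.979, 0.001], [0.979, -0.202, -0.002], [-0.002, 0.001, -1.0]]
force: [-0.3, -0.8, -1.4]
width: 0.028
gripper_force: 80.3
t 0.29472853625575357 lateral(+tool y) 0.00014514854080977774 [ 0.09913727  0.03985668 -0.00614394]
hole [319.00255944 280.81021336]
end [318.97249868 247.36158667]
[ 83.  83.  84.  83.  83.  83.  83.  84.  84.  88.  98.  97. 108. 108.
 106. 109. 107.  99.  81.  89.  98.  97. 104. 106. 108.]
```

```bash
python3 -m handwheel '[[0,0,0.004,0,0,0,-1],[-0.005,0,0.004,0,0,0,-1],[-0.01,0,0.004,0,0,0,-1],[-0.015,0,0.004,0,0,0,-1],[-0.02,0,0.004,0,0,0,-1],[-0.025,0,0.004,0,0,0,-1],[-0.03,0,0.004,0,0,0,-1],[-0.035,0,0.004,0,0,0,-1],[-0.04,0,0.004,0,0,0,-1],[-0.04,0,0.004,0,0,0,-1]]'
```

```text
clock: 19.25
tcp_pos: [0.5978, 0.1504, 0.0175]
tool_rot: [[0.203, 0.979, -0.001], [0.979, -0.203, -0.003], [-0.003, 0.0, -1.0]]
force: [0.5, 0.6, -1.8]
width: 0.0279
gripper_force: 80.3
```

```bash
python3 -m handwheel '[[-0.006,0,0,0,0,0,-1],[-0.012,0,0,0,0,0,-1],[-0.018,0,0,0,0,0,-1],[-0.024,0,0,0,0,0,-1],[-0.03,0,0,0,0,0,-1],[-0.036,0,0,0,0,0,-1],[-0.042,0,0,0,0,0,-1],[-0.048,0,0,0,0,0,-1],[-0.052,0,0,0,0,0,-1],[-0.052,0,0,0,0,0,-1]]'
```

```text
clock: 20.25
tcp_pos: [0.5873, 0.0998, 0.0177]
tool_rot: [[0.203, 0.979, -0.0], [0.979, -0.203, -0.003], [-0.003, 0.0, -1.0]]
force: [-0.5, -0.2, -1.3]
width: 0.0283
gripper_force: 80.3
```

```bash
python3 -m handwheel '[[0,0,0.001,0,0,0,-1],[0,0,0.002,0,0,0,-1],[0,0,0.002,0,0,0,-1],[0,0,0.002,0,0,0,-1]]'; python3 -m handwheel '[[0,0,0.001,0,0,0,-1],[0,0,0.001,0,0,0,-1],[0,0,0.001,0,0,0,-1]]';python3 -c "
from h import *
print(read_state()['wrist_torque'])"
```

```text
clock: 20.65
tcp_pos: [0.5875, 0.1006, 0.0167]
tool_rot: [[0.202, 0.979, -0.0], [0.979, -0.202, -0.003], [-0.003, 0.001, -1.0]]
force: [-7.7, -3.4, 20.0]
width: 0.0283
gripper_force: 82.9
clock: 20.95
tcp_pos: [0.5876, 0.1006, 0.0166]
tool_rot: [[0.203, 0.979, 0.0], [0.979, -0.203, -0.003], [-0.003, 0.001, -1.0]]
force: [-13.8, -3.5, 37.8]
width: 0.028
gripper_force: 85.1
[-0.64913536  2.91043774  0.01394642]
```

```bash
python3 -m handwheel '[[0,0,-0.002,0,0,0,-1],[-0.002,0,-0.002,0,0,0,-1],[-0.004,0,-0.002,0,0,0,-1],[-0.006,0,-0.002,0,0,0,-1],[-0.008,0,-0.002,0,0,0,-1],[-0.008,0,-0.002,0,0,0,-1]]'; python3 -m handwheel '[[-0.001,0,0,0,0,0,-1],[-0.002,0,0,0,0,0,-1],[-0.002,0,0,0,0,0,-1]]'
```

```text
clock: 21.55
tcp_pos: [0.5859, 0.0925, 0.0168]
tool_rot: [[0.203, 0.979, -0.0], [0.979, -0.203, -0.003], [-0.003, 0.001, -1.0]]
force: [0.8, 1.2, 5.5]
width: 0.0282
gripper_force: 81.0
clock: 21.85
tcp_pos: [0.5854, 0.0907, 0.0168]
tool_rot: [[0.203, 0.979, -0.0], [0.979, -0.203, -0.003], [-0.003, 0.0, -1.0]]
force: [1.1, 2.5, 3.6]
width: 0.028
gripper_force: 81.0
```

```bash
for i in 1 2; do :; done; python3 -m handwheel '[[-0.001,0,0,0,0,0,-1],[-0.002,0,0,0,0,0,-1],[-0.002,0,0,0,0,0,-1]]'; python3 -m handwheel '[[-0.001,0,0,0,0,0,-1],[-0.002,0,0,0,0,0,-1],[-0.002,0,0,0,0,0,-1]]'
```

```text
clock: 22.15
tcp_pos: [0.5849, 0.0886, 0.0167]
tool_rot: [[0.203, 0.979, -0.0], [0.979, -0.203, -0.003], [-0.003, 0.0, -1.0]]
force: [1.0, 2.3, 4.4]
width: 0.028
gripper_force: 81.0
clock: 22.45
tcp_pos: [0.5845, 0.0866, 0.0167]
tool_rot: [[0.203, 0.979, -0.0], [0.979, -0.203, -0.003], [-0.003, 0.0, -1.0]]
force: [-0.6, 2.3, 4.8]
width: 0.0281
gripper_force: 81.0
```

```bash
python3 -m handwheel '[[-0.001,0,0,0,0,0,-1],[-0.002,0,0,0,0,0,-1],[-0.002,0,0,0,0,0,-1]]'; python3 -m handwheel '[[-0.001,0,0,0,0,0,-1],[-0.001,0,0,0,0,0,-1]]'
```

```text
clock: 22.75
tcp_pos: [0.5841, 0.0846, 0.0167]
tool_rot: [[0.203, 0.979, -0.0], [0.979, -0.203, -0.003], [-0.003, 0.0, -1.0]]
force: [0.3, 2.9, 7.0]
width: 0.028
gripper_force: 81.0
clock: 22.95
tcp_pos: [0.584, 0.0842, 0.0167]
tool_rot: [[0.202, 0.979, -0.0], [0.979, -0.202, -0.003], [-0.003, 0.0, -1.0]]
force: [2.2, 5.6, 3.9]
width: 0.0279
gripper_force: 80.9
```

```bash
python3 -m handwheel '[[-0.001,0,0,0,0,0,-1],[-0.001,0,0,0,0,0,-1]]'; python3 -m handwheel '[[-0.001,0,0,0,0,0,-1],[-0.001,0,0,0,0,0,-1]]'
```

```text
clock: 23.15
tcp_pos: [0.5839, 0.0841, 0.0167]
tool_rot: [[0.202, 0.979, 0.0], [0.979, -0.202, -0.002], [-0.002, 0.001, -1.0]]
force: [2.4, 9.3, 3.3]
width: 0.0279
gripper_force: 80.8
clock: 23.35
tcp_pos: [0.5838, 0.0841, 0.0168]
tool_rot: [[0.201, 0.98, 0.001], [0.98, -0.201, -0.001], [-0.001, 0.001, -1.0]]
force: [2.6, 14.2, 0.7]
width: 0.0277
gripper_force: 80.6
```

The strap is against the stop: the force along the channel rises while the position stays fixed, within 1 mm of the measured stop. Releasing.

```bash
python3 -m handwheel '[[0,0,0,0,0,0,-0.5],[0,0,0,0,0,0,0],[0,0,0,0,0,0,0.5],[0,0,0,0,0,0,0.5],[0,0,0,0,0,0,0.5]]'; python3 -m handwheel '[[0,0,-0.01,0,0,0,0.5],[0,0,-0.03,0,0,0,0.5],[0,0,-0.07,0,0,0,0.5],[0.02,0,-0.11,0,0,0,0.5],[0.05,0,-0.15,0,0,0,0.5],[0.05,0,-0.19,0,0,0,0.5],[0.05,0,-0.22,0,0,0,0.5],[0.05,0,-0.22,0,0,0,0.5]]'
python3 - <<'E'
from h import *
s=snapshot('wrist');np.save('w7.npy',s,allow_pickle=True)
im=s['pixels'];p=proj(s,[.57,.03,.03]).astype(int);x,y=max(p[0]-100,0),max(p[1]-130,0);print(p,x,y)
cv2.imwrite('pics/w7c.png',cv2.resize(im[y:y+240,x:x+200,::-1],None,fx=2.5,fy=2.5,interpolation=cv2.INTER_CUBIC))
E
```

```text
clock: 23.85
tcp_pos: [0.5832, 0.0813, 0.0165]
tool_rot: [[0.203, 0.979, -0.001], [0.979, -0.203, -0.004], [-0.004, -0.0, -1.0]]
force: [0.0, -0.3, 0.2]
width: 0.064
gripper_force: 0.0
clock: 24.65
tcp_pos: [0.5955, 0.132, 0.2418]
tool_rot: [[0.203, 0.979, 0.006], [0.979, -0.203, -0.001], [0.001, 0.006, -1.0]]
force: [0.9, 0.0, -0.7]
width: 0.0639
gripper_force: 0.0
[315 255] 215 125
```

View pics/w7c.png

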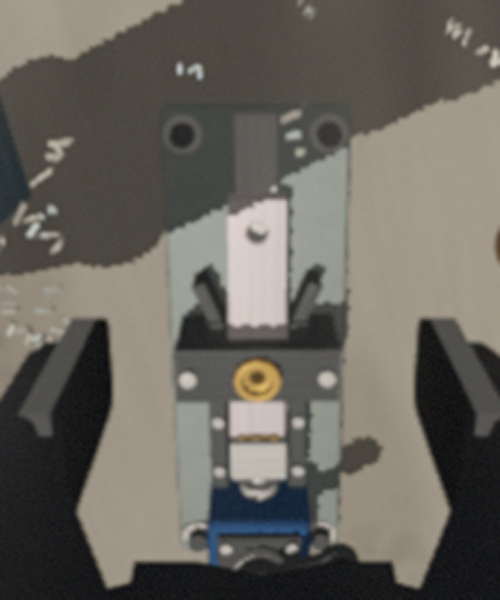

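The strap lies straight in the channel: hole end outside at crop (257,232), passing under the bush, with its plain end at the brass stop edge (255,438). One length check, then I hand in.

Run:
```python
from h import *
s=np.load('w7.npy',allow_pickle=True).item()
f=lambda a,b,z:onz(s,215+a/2.5,125+b/2.5,z)[:2]
a,h,b=f(259,198,.032),f(257,232,.032),f(255,438,.032);print(a,h,b,'hole end-stop',np.linalg.norm(a-b),'hole-stop',np.linalg.norm(h-b),read_state()['force'])
```

```text
[0.58910941 0.10020127] [0.58438264 0.08252514] [ 0.55797152 -0.03833415] hole end-stop 0.1419916566939656 hole-stop 0.12371142629287496 [-1.24389483  0.10738503 -0.39231893]
```

The lengths read 142 and 124 mm against the true 140 and 122 mm, about a pixel out. With the time to spare, I'll make sure with one gentle push on the hole end with shut fingers.

```bash
python3 -m handwheel '[[0,-0.001,0.04,0,-0.006,0,-1],[-0.003,-0.001,0.08,0,-0.006,0,-1],[-0.005,-0.001,0.12,0,-0.006,0,-1],[-0.005,-0.001,0.12,0,-0.006,0,-1],[-0.005,-0.001,0.12,0,-0.006,0,-1],[-0.005,-0.001,0.15,0,-0.006,0,-1],[-0.005,-0.001,0.18,0,-0.006,0,-1],[-0.005,-0.001,0.205,0,-0.006,0,-1],[-0.005,-0.001,0.217,0,-0.006,0,-1],[-0.005,-0.001,0.217,0,-0.006,0,-1]]'
python3 -m handwheel '[[-0.003,0,0,0,0,0,-1],[-0.006,0,0,0,0,0,-1],[-0.009,0,0,0,0,0,-1],[-0.012,0,0,0,0,0,-1],[-0.012,0,0,0,0,0,-1]]'
```

```text
clock: 25.7
tcp_pos: [0.5927, 0.1265, 0.0211]
tool_rot: [[0.203, 0.979, -0.0], [0.979, -0.203, -0.008], [-0.008, 0.001, -1.0]]
force: [0.3, -0.7, -0.1]
width: 0.0
gripper_force: 0.0
clock: 26.2
tcp_pos: [0.5894, 0.1137, 0.0201]
tool_rot: [[0.203, 0.979, -0.001], [0.979, -0.203, -0.009], [-0.009, 0.001, -1.0]]
force: [-1.3, -3.4, 7.3]
width: 0.0003
gripper_force: 3.7
```

```bash
python3 -m handwheel '[[0,0,-0.003,0,0,0,-1],[0,0,-0.003,0,0,0,-1],[-0.001,0,-0.003,0,0,0,-1],[-0.002,0,-0.003,0,0,0,-1],[-0.002,0,-0.003,0,0,0,-1]]'
python3 -m handwheel '[[-0.001,0,0,0,0,0,-1],[-0.002,0,0,0,0,0,-1],[-0.002,0,0,0,0,0,-1]]'
```

```text
clock: 26.7
tcp_pos: [0.5887, 0.1124, 0.0226]
tool_rot: [[0.203, 0.979, -0.002], [0.979, -0.203, -0.009], [-0.009, 0.0, -1.0]]
force: [-0.4, -0.2, 0.2]
width: -0.0001
gripper_force: 0.0
clock: 27.0
tcp_pos: [0.5885, 0.1112, 0.0228]
tool_rot: [[0.202, 0.979, -0.001], [0.979, -0.202, -0.008], [-0.008, 0.0, -1.0]]
force: [0.5, 4.4, -1.3]
width: -0.0
gripper_force: 2.3
```

```bash
python3 -m handwheel '[[-0.001,0,0,0,0,0,-1],[-0.001,0,0,0,0,0,-1]]'
python3 -m handwheel '[[-0.001,0,0,0,0,0,-1],[-0.002,0,0,0,0,0,-1],[-0.002,0,0,0,0,0,-1]]'
```

```text
clock: 27.2
tcp_pos: [0.5885, 0.1112, 0.0229]
tool_rot: [[0.201, 0.98, -0.001], [0.979, -0.201, -0.007], [-0.007, 0.001, -1.0]]
force: [0.7, 8.5, -0.8]
width: -0.0001
gripper_force: 4.4
clock: 27.5
tcp_pos: [0.5886, 0.111, 0.0232]
tool_rot: [[0.2, 0.98, 0.0], [0.98, -0.2, -0.006], [-0.005, 0.002, -1.0]]
force: [2.8, 16.0, -0.7]
width: 0.0001
gripper_force: 8.3
```

Pushing with 16 N does not move it, so the strap is hard against the stop. Backing off and handing in.

```bash
python3 -m handwheel '[[0.01,0,0,0,0,0,-1],[0.025,0,0,0,0,0,-1],[0.025,0,-0.02,0,0,0,-1],[0.025,0,-0.06,0,0,0,-1],[0.025,0,-0.1,0,0,0,-1],[0.025,0,-0.14,0,0,0,-1],[0.025,0,-0.14,0,0,0,-1],[0.025,0,-0.14,0,0,0,-1],[0.025,0,-0.14,0,0,0,-1]]' && python3 -c "
from station import job_done;print(job_done())"
```

```text
clock: 28.4
tcp_pos: [0.5925, 0.1336, 0.1615]
tool_rot: [[0.202, 0.979, -0.003], [0.979, -0.202, -0.01], [-0.01, -0.001, -1.0]]
force: [-0.5, 0.2, -0.6]
width: -0.0001
gripper_force: 0.0
the job is handed in; nothing more can be done
None
```

I wound the stop back three turns (about 30 mm by camera), slid the strap plain end first under the bush until it was hard against the stop, let go of it and handed the job in at 28 s; no verdict was returned.

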